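# Level the module jig

### The arm

A 7-joint arm with a two-finger parallel gripper is mounted at the origin on the work surface. World frame = base frame: x ahead of the robot, y to its left, z up, the work surface at z = 0. Lengths are in m, angles in rad, forces in N, time in s.
With the tool pointing down it reaches from about 0.4 to 0.85 m from the base axis. Payload 4.4 kg.
Tool frame: the origin (TCP) lies where the fingers leave the gripper's body, on its centre line; the fingertips stand 97 mm ahead of it and the grasp point (between the pads) lies 78 mm ahead of it; z points along the fingers, x is the direction in which the jaws open and shut, and the axes are right-handed (so a half turn about z gives the same grasp; the last joint's range is limited). The gripper opens to 94 mm and grips with 3 to 60 N. Pads are 16 mm wide; open, the fingers measure 119 mm over their backs; the gripper's body (75 mm by 177 mm) begins 78 mm behind the grasp point.
Start: joints at [1.229, 0.628, 0.038, 1.517, -0.027, 0.996, -0.02], TCP at [0.177, -0.625, 0.303] pointing down, gripper open.
Joint ranges: [-3.06, 3.06], [-0.37, 2.12], [-1.25, 1.32], [0.18, 2.47], [-1.1, 4.24], [0.23, 1.98], [-2.94, 2.94]. Speed limits (rad/s): [2.57, 2.57, 3.14, 3.14, 3.14, 3.14, 3.14].

### API

Orientations are given as a unit quaternion [w, x, y, z].
In Python, from plant import * gives the robot as it stands. The module is installed in compiled form; this text tells all that it offers.
- The arm moves only by the tool jog_arm, never from a script. Its argument "deltas" is a list of rows, each an object with "linear": the shift along the tool's x, y, z in cm, a list of three; "turn": the turn, a rotation vector about the tool's x, y, z in rad, a list of three. A call has 1 to 12 rows; each row shifts and turns the pose as measured when the row begins, along the tool's axes as they then stand; what a row does not reach is not made up. A row lasts 1/10 s, in which the tool goes at most 50 mm and 8.59 degrees, less where a joint would pass 70% of its speed; a pose out of reach is approached as far as the arm can. A call is refused whole if a number of a shift passes 5 or a number of a turn 0.15, either way. A call with a gripper value outside its range is refused whole. "gripper" is the closure, from -1 (fully open) to 1 (shut), set as the call begins (left out, the last holds). The fingers move at their own pace and stop on an object; "newtons" is the grip in N (left out, the last holds). Time passes only in rows, so rows that do not move let the fingers close. It gives the time, the measured TCP pose, the force and the opening at its end, in the units of the state.
- read_state(): the state, without advancing time (a new reading comes with each control period).
- capture(name): name is "scene" or "top"; returns a dict with "frame" (384x512x3 uint8, red, green, blue), "vertical_fov" (degrees; the focal length in pixels is half the picture's height over the tangent of half this angle, whatever the lens; pixels are square), "cx", "cy" (the principal point, pixels), "origin" and "rotation" of the camera in the world. Camera axes: x right, y up, looking along -z (the intrinsics and any distortion apply to the point x, -y, -z); pixel columns grow to the right and rows downward; lengths in m; the calibration is good to about 2 mm. A picture is of the moment at which its call begins. There is no depth.
- finish_job(): hands the job in, once; it reports no verdict.
The state is a dict: "clock": time; "q": joint angles; "joint_vel": joint speeds; "joint_torque": joint torques, N m; "ee_pos": TCP position; "orientation": TCP orientation; "contact_force": force on the tool from outside, world axes, zero at the start; "moment": the same for the moment, N m; "gripper_width": finger opening in m.
Only numpy, scipy, OpenCV 4.12 (cv2) and the standard library are available. Lean on these libraries where they do the work, as an engineer would, in place of code of your own. Each camera call takes 0.05 s, during which the arm holds its last target.

### The job

On the assembly bench, level the jig's hinged plate. First slide the spirit level along its groove, out from under the bridge, until it is right up against the end stop and its bubble can be seen; then take the black levelling knob at the other end, push it down so that the foot under it stands firmly on its rubber pad, and, with the foot down, have the knob turned so that the bubble rests in the middle between the two lines. Finish while still holding the knob pressed down with the bubble centred - do not let go - and leave the other things on the bench where they are.

Things in the scene. Friction and masses are not known exactly. Their poses are not given: they have to be found in the camera images.
- jig: Levelling jig, fixed to the bench: dark steel base 150 (x) x 380 (y) x 16 mm, above it an aluminium plate 120 x 350 x 12 mm. Origin: centre of the base's underside; y runs along it from the foot end (-y) to the hinge end (+y). The plate hinges at y = +165 mm; a spring lifts its -y end about 4 mm above level. Level, its top is 57 mm above the bench. Groove for the spirit level along y at x = 0.
- bridge (a point): Middle of the top of the green bridge over the groove: it spans 104 mm (jig x) by 50 mm (jig y, from -55 to -5 mm in the jig's frame); its underside is 28 mm and its top 43 mm above the plate's top; a black lens tube, 30 mm across, stands on it 22 mm higher. Do not hit it.
- level (a joint): How far the spirit level has been slid along its groove towards the end stop (jig +y), in m: 0 fully under the bridge, 0.090 against the stop. It cannot leave the groove, slides with 1 to 2 N and stays where it is left. The level is an aluminium bar 130 (y) x 36 x 20 mm, yellow-green vial window on top.
- level_tab (a point): Centre of the upright grip tab on the level near its +y end, an aluminium block 12 mm (jig x) by 22 mm (jig y) by 30 mm tall. The point is 15 mm above the level's top face and 15 mm below the tab's top. Moving it along jig +y slides the level. Axes as the jig's. Small black nests stand on the plate at jig x = +-46, y = 55 mm, 22 mm (x) wide, 16 mm high.
- vial_centre (a point): Middle of the level's vial window, 68 mm along jig y by 25 mm, on the level's top face. Two black lines across it, 23 mm apart, mark the centre; the pale bubble is 17 mm long and 19 mm wide.
- bubble (a joint): Offset of the bubble from the vial's middle, m: 0 centred, + towards the foot end (that end high), - towards the hinge end; limits +-0.024. Follows tilt within 1 s. At the foot end while the knob is up. With the foot pressed on its pad it first goes to the hinge side (foot too short); then each radian of clockwise knob turn moves it about +0.012.
- knob: Black levelling knob at jig x 0, y = -150 mm: fluted disc 48 mm across, 9 mm thick, with a grip bar 36 x 12 x 26 mm tall standing on it. Origin: on the axis at the disc's underside. Clockwise (from above) screws the foot down out of the plate, 2 mm a radian; 0.5 to 1.4 rad clockwise is needed in all. It turns stiffly (about 0.1 N m) and stays where it is left.
- knob_grip (a point): Centre of the knob's grip bar, on the knob's axis, 24 mm above the disc's underside (15 mm above the disc's top face, 11 mm below the bar's top). Its x axis runs along the bar (36 mm), its y axis across it (12 mm, the width to pinch), z up.
- foot: Steel foot screw under the knob; origin at the centre of its sole (24 mm across). The knob sits on it, 41 mm above the sole; both go down together when the knob is pushed: about 4 to 7 mm until the sole meets the pad, where it stops hard. The spring takes about 3 N of the push; 8 to 15 N in all stands the foot firmly.
- pad: The rubber pad on the jig's base, fixed: 32 mm across, 6 mm thick, its top 22 mm above the bench, right below the foot. Origin at the centre of its underside.
- lens_barrel_c (a point): Centre of a black lens barrel, 38 mm across and 34 mm tall, standing close behind the jig. Leave alone.
- driver_grip (a point): Middle of the handle of a 150 mm screwdriver lying close in front of the jig. Leave alone.
- jar_c (a point): Centre of an amber jar, 52 mm across, 70 mm tall. Leave alone.
- screw_cup_c (a point): Centre of a small steel cup, 60 mm across, 35 mm tall. Leave alone.
- parts_tray_c (a point): Centre of a green divided tray, 120 x 160 x 25 mm. Leave alone.
- spool_c (a point): Centre of a white spool, 60 mm across, 34 mm tall. Leave alone.
- gauge_block_c (a point): Centre of a steel block, 30 x 60 x 20 mm. Leave alone.

How it is judged:
By the outcome, as a careful person would: the job done as asked, in the order asked, and still so for the second after the job is handed in, while the arm keeps its last pose, push and grip.
It also fails if it takes over 51 s, if anything falls off the work surface, if the arm or the gripper's body presses on something with over 40 N, if the wrist force passes 120 N, or if a joint passes its speed limit or range.

## Working session

There is one attempt and no reset: what is moved stays moved. The work goes in short steps, Python scripts to look and compute and a tool call to move; the robot and the scene stay as the last step left them, time stands still between calls to the robot, and variables do not carry over. Pictures are saved under pics/ and viewed, and the job is handed in when it is done.

Besides the shell and the picture viewer there is one more tool, called after ">>>" as a command line: name --argument value ..., lists and objects as JSON in quotes. jog_arm: Moves the arm, as the interface text tells. Its arguments: {"type":"object","properties":{"deltas":{"type":"array"},"gripper":{"type":"number"},"newtons":{"type":"number"}},"required":["deltas"]}

```bash
mkdir -p pics; cat > h.py <<'E'
from plant import *
import numpy as np, cv2
def save(n,f):
    c=capture(n); cv2.imwrite(f,cv2.cvtColor(c["frame"],cv2.COLOR_RGB2BGR)); 
    import pickle; pickle.dump(c,open(f+".pkl","wb")); return c
E
python3 - <<'E'
from h import *
for n in("scene","top"):
    c=save(n,f"pics/{n}0.png"); print({k:v for k,v in c.items() if k!="frame"})
print(read_state())
E
```

```text
{'vertical_fov': 44.168837422098555, 'cx': 246.85882807955622, 'cy': 193.6671091783364, 'origin': array([1.50789445, 0.43304463, 0.83313502]), 'rotation': array([0.47827952, 0.24107771, 0.38944316, 0.74930919])}
{'vertical_fov': 44.31322571694429, 'cx': 252.74788526091177, 'cy': 186.68663230913938, 'origin': array([ 0.38848997, -0.02036569,  1.30197793]), 'rotation': array([-0.70149682, -0.04766085,  0.04984961,  0.70932762])}
{'clock': 0.1, 'q': array([ 1.22918553,  0.62921839,  0.03844725,  1.51822746, -0.02700196,
        0.99629007, -0.01999425]), 'joint_vel': array([ 0.00088727, -0.0018188 , -0.00060044, -0.00394354, -0.000161  ,
       -0.00018667, -0.00136731]), 'joint_torque': array([ 3.17197278e-03, -5.50789440e+01,  1.14742544e+00, -1.87115586e+01,
       -5.21999749e-02,  1.91841176e-02,  1.40845594e-05]), 'ee_pos': array([ 0.17693056, -0.62502541,  0.30188179]), 'orientation': array([-4.84936440e-04,  7.97599460e-01, -6.03186904e-01, -6.52151781e-04]), 'contact_force': array([-0.06128498,  0.33378706,  0.08318754]), 'moment': array([ 0.02206842,  0.01008671, -0.01353216]), 'gripper_width': 0.09407639746729467}
```

View pics/scene0.png

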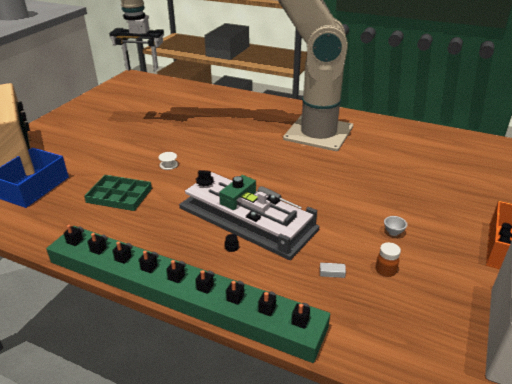

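View pics/top0.png

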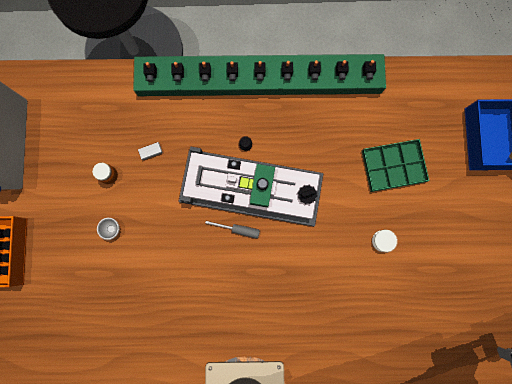

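The scene view shows the jig at about (255,210). The top view shows the jig from (190,150) to (322,225), with the knob at (307,194), the bridge at (262,185) and the tab at (232,181). I'll enlarge the top view.

```bash
cat >> h.py <<'E'
from scipy.spatial.transform import Rotation as R
def RQ(q): return R.from_quat(np.roll(q,-1)).as_matrix()
def ray(c,u,v):
    f=192/np.tan(np.radians(c["vertical_fov"])/2)
    d=RQ(c["rotation"])@np.array([(u-c["cx"])/f,-(v-c["cy"])/f,-1]); return c["origin"],d
def onz(c,u,v,z):
    o,d=ray(c,u,v); return o+d*(z-o[2])/d[2]
def proj(c,p):
    f=192/np.tan(np.radians(c["vertical_fov"])/2)
    x=RQ(c["rotation"]).T@(np.asarray(p)-c["origin"]); return np.array([c["cx"]+f*x[0]/-x[2],c["cy"]+f*x[1]/x[2]])
def crop(c,x0,y0,w,h,s,f):
    im=cv2.cvtColor(c["frame"],cv2.COLOR_RGB2BGR)[y0:y0+h,x0:x0+w]
    cv2.imwrite(f,cv2.resize(im,None,fx=s,fy=s,interpolation=cv2.INTER_CUBIC))
E
python3 - <<'E'
from h import *
import pickle
c=pickle.load(open("pics/top0.png.pkl","rb")); crop(c,175,140,155,90,5,"pics/t0z.png")
c=pickle.load(open("pics/scene0.png.pkl","rb")); crop(c,175,160,150,95,5,"pics/s0z.png")
E
```

```text
(no output)
```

View pics/t0z.png

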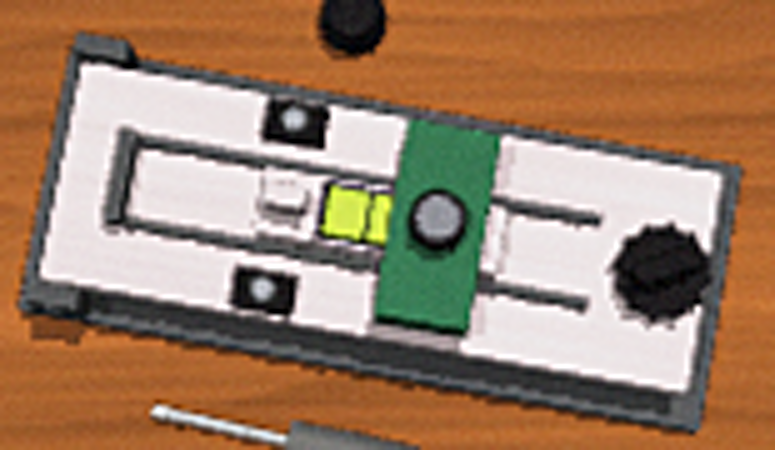

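View pics/s0z.png

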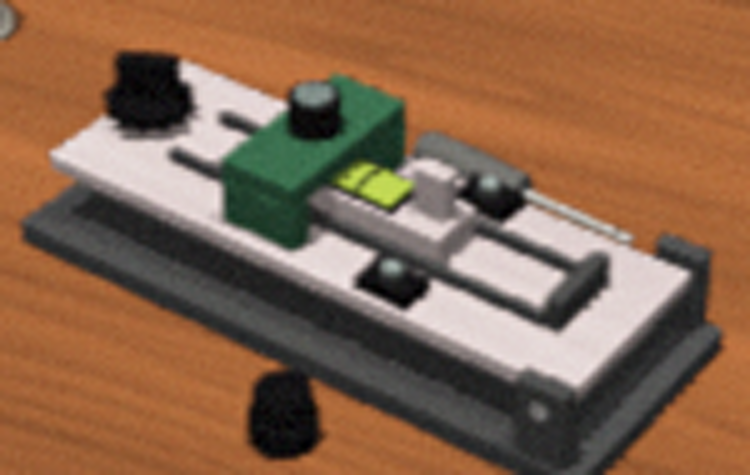

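```bash
python3 - <<'E'
from h import *
import pickle
c=pickle.load(open("pics/top0.png.pkl","rb")); s=pickle.load(open("pics/scene0.png.pkl","rb"))
t=lambda x,y:((x+.5)/5-.5+175,(y+.5)/5-.5+140)
k=lambda x,y:((x+.5)/5-.5+175,(y+.5)/5-.5+160)
P=[onz(c,*t(x,y),z) for x,y,z in((80,63,.057),(726,172,.061),(690,390,.061),(38,282,.057))]
for p in P: print(p.round(4))
C=np.mean(P,0); print("plate c",C, [np.linalg.norm(P[i]-P[i-1]).round(4) for i in range(4)])
yd=(P[0]+P[3]-P[1]-P[2])[:2]; yaw=np.arctan2(-yd[0],yd[1]); print("yaw",yaw)
xd=(P[0]-P[3]+P[1]-P[2])[:2]; print("yaw x", np.arctan2(xd[1],xd[0]))
def tri(a,b):
    o1,d1=ray(c,*a);o2,d2=ray(s,*b); A=np.stack([d1,-d2],1); l=np.linalg.lstsq(A,o2-o1,rcond=None)[0]
    p,q=o1+l[0]*d1,o2+l[1]*d2; return (p+q)/2,np.linalg.norm(p-q)
print("lens top",tri(t(437,218),k(316,92)))
print("lens mono",onz(c,*t(437,218),.124), onz(s,*k(316,92),.124))
print("tab top mono",onz(c,*t(286,188),.108), onz(s,*k(435,172),.108))
print("nest pins"); print(onz(c,*t(293,119),.08),onz(s,*k(493,184),.08),onz(c,*t(262,289),.08),onz(s,*k(391,266),.08))
print("knob disc", onz(c,*t(661,274),.063))
# plate frame
Rm=np.array([[np.cos(yaw),-np.sin(yaw)],[np.sin(yaw),np.cos(yaw)]])
for y in(-.15,-.03,.055): print(y,C[:2]+Rm@[0,y])
E
```

```text
[0.657  0.1411 0.057 ]
[ 0.593  -0.2045  0.061 ]
[ 0.4769 -0.1819  0.061 ]
[0.5384 0.1626 0.057 ]
plate c [ 0.56633644 -0.02069399  0.059     ] [np.float64(0.1204), np.float64(0.3514), np.float64(0.1183), np.float64(0.3499)]
yaw -0.17985655753257498
yaw x -0.1856075203584367
lens top (array([ 0.56034407, -0.04873215,  0.1278176 ]), np.float64(0.0009107343403325658))
lens mono [ 0.56071298 -0.04840718  0.124     ] [ 0.55535056 -0.05178231  0.124     ]
tab top mono [0.57944097 0.02841194 0.108     ] [0.57650088 0.02806976 0.108     ]
nest pins
[0.62068529 0.02567875 0.08      ] [0.53782609 0.04566409 0.08      ] [0.53071868 0.04234685 0.08      ] [0.62674485 0.02548179 0.08      ]
knob disc [ 0.53836935 -0.16805473  0.063     ]
-0.15 [ 0.53950317 -0.1682744 ]
-0.03 [ 0.56096978 -0.05021008]
0.055 [0.5761753  0.03341882]
```

```bash
python3 - <<'E'
from h import *
import pickle
c=pickle.load(open("pics/top0.png.pkl","rb")); s=pickle.load(open("pics/scene0.png.pkl","rb"))
crop(c,220,168,36,28,20,"pics/tt.png");crop(s,245,185,36,28,20,"pics/ts.png")
g=c["frame"][178:212,290:326]; g=np.clip(g.astype(float)*4,0,255).astype(np.uint8)
cv2.imwrite("pics/tk.png",cv2.resize(g[:,:,::-1],None,fx=16,fy=16,interpolation=cv2.INTER_CUBIC))
g=s["frame"][165:192,190:220]; g=np.clip(g.astype(float)*4,0,255).astype(np.uint8)
cv2.imwrite("pics/tks.png",cv2.resize(g[:,:,::-1],None,fx=16,fy=16,interpolation=cv2.INTER_CUBIC))
E
```

```text
(no output)
```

View pics/tt.png

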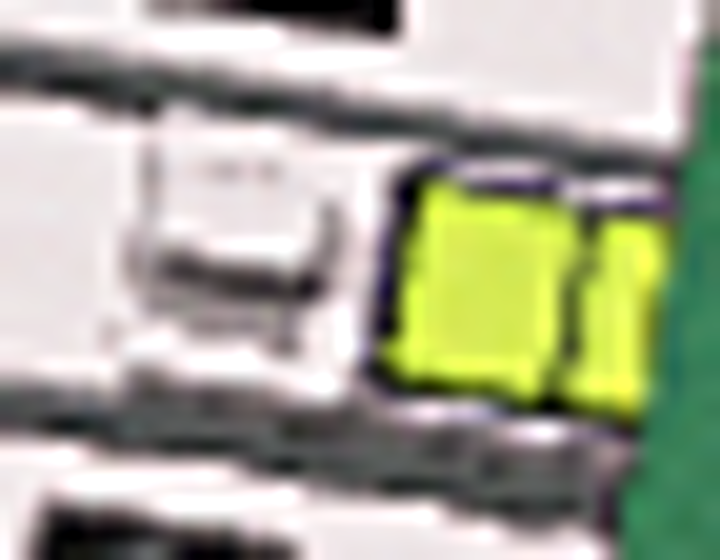

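View pics/ts.png

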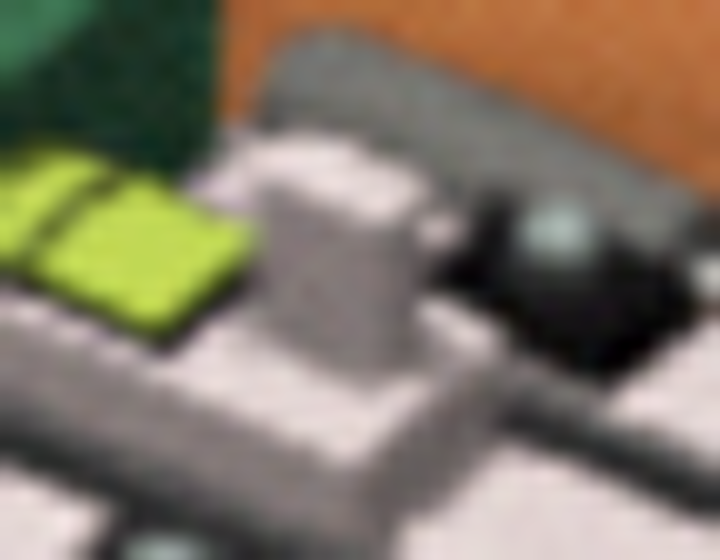

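View pics/tk.png

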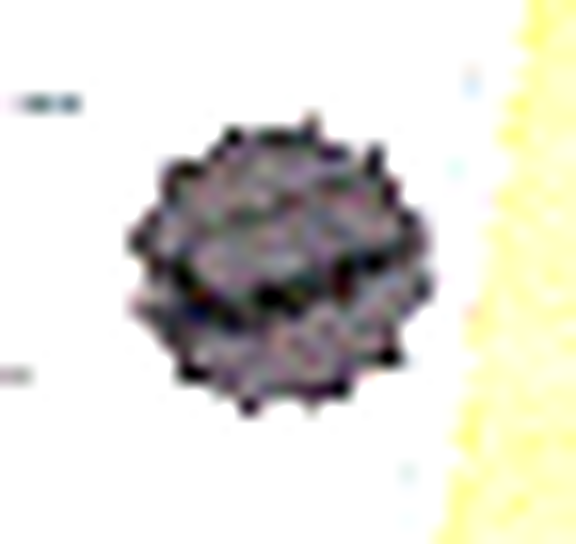

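View pics/tks.png

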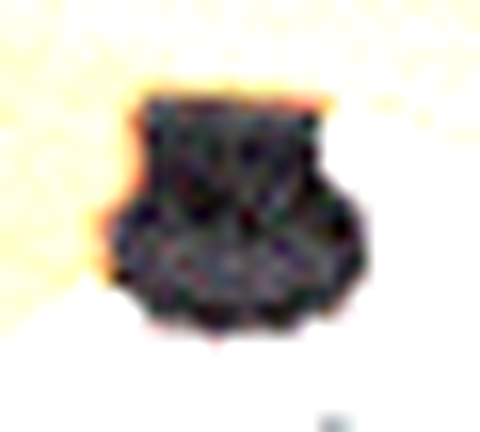

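```bash
python3 - <<'E'
from h import *
import pickle
c=pickle.load(open("pics/top0.png.pkl","rb")); s=pickle.load(open("pics/scene0.png.pkl","rb"))
def tri(a,b):
    o1,d1=ray(c,*a);o2,d2=ray(s,*b); A=np.stack([d1,-d2],1); l=np.linalg.lstsq(A,o2-o1,rcond=None)[0]
    p,q=o1+l[0]*d1,o2+l[1]*d2; return (p+q)/2,np.linalg.norm(p-q)
def J(p):
    d=np.asarray(p)[:2]-[.5663,-.0207]; a=-.181
    return np.array([np.cos(a)*d[0]+np.sin(a)*d[1],-np.sin(a)*d[0]+np.cos(a)*d[1]])
z=lambda x,y,ox,oy,k:((x+.5)/k-.5+ox,(y+.5)/k-.5+oy)
p,e=tri(z(240,213,220,168,20),z(345,178,245,185,20)); print("tab top",p,e,J(p))
# level +y end top edge in scene: corner (350,465)->(500,370) 
for zz in(.07,.075,.08): 
  print(zz,J(onz(s,*z(350,465,245,185,20),zz)),J(onz(s,*z(500,370,245,185,20),zz)))
print("vial end",J(onz(c,*z(398,285,220,168,20),.075)), "line",J(onz(c,*z(572,300,220,168,20),.075)))
# bar
for a,b in(((190,305),(415,245)),((215,215),(345,190))):
  A=onz(c,*z(*a,290,178,16),.095);B=onz(c,*z(*b,290,178,16),.095); print(np.degrees(np.arctan2(*(A-B)[[1,0]])),A,B)
# disc
g=c["frame"][178:212,290:326].max(2)<100
yy,xx=np.nonzero(g); 
n,l,st,ce=cv2.connectedComponentsWithStats(g.astype(np.uint8)); i=1+np.argmax(st[1:,4]); print(st[i],ce[i],onz(c,ce[i][0]+290,ce[i][1]+178,.072))
E
```

```text
tab top [0.57665457 0.02884928 0.1101801 ] 0.00041191610551552917 [0.00126588 0.05060382]
0.07 [0.00870746 0.05654653] [-0.02040036  0.06128725]
0.075 [0.01418372 0.06021092] [-0.01473339  0.06492058]
0.08 [0.01965998 0.06387531] [-0.00906642  0.06855391]
vial end [0.00043169 0.03105039] line [0.0023404  0.00815269]
104.33781374806989 [ 0.52895647 -0.15018069  0.095     ] [ 0.5382971  -0.18672466  0.095     ]
100.31237139986719 [ 0.5435285 -0.1545878  0.095    ] [ 0.54736725 -0.17568521  0.095     ]
[  7   0  25  34 364] [19.30494505 16.44230769] [ 0.53709634 -0.17356434  0.072     ]
```

```bash
cat >> h.py <<'E'
def plan(pos,yaw,n):
    s=read_state(); Rm=RQ(s["orientation"]); y0=np.arctan2(Rm[1,0],Rm[0,0])
    dp=(np.array(pos)-s["ee_pos"]); dy=(yaw-y0+np.pi)%(2*np.pi)-np.pi
    print("yaw",y0.round(3),"dp cm",(dp*100).round(2),"dyaw",dy.round(3),"zaxis",Rm[:,2].round(4))
    for i in range(n):
        M=R.from_euler('z',dy*i/n).as_matrix()@Rm
        l=M.T@dp/n*100
        print('{"linear":[%.2f,%.2f,%.2f],"turn":[0,0,%.3f]}'%(*l,-dy/n))
E
python3 -c "
from h import *
plan([.5754,.029,.300],-.181,20)"
```

```text
yaw -1.295 dp cm [39.85 65.4  -0.19] dyaw 1.114 zaxis [-5.0e-04  1.6e-03 -1.0e+00]
{"linear":[-2.60,-2.81,0.01],"turn":[0,0,-0.056]}
{"linear":[-2.44,-2.95,0.01],"turn":[0,0,-0.056]}
{"linear":[-2.28,-3.08,0.01],"turn":[0,0,-0.056]}
{"linear":[-2.10,-3.20,0.01],"turn":[0,0,-0.056]}
{"linear":[-1.92,-3.31,0.01],"turn":[0,0,-0.056]}
{"linear":[-1.73,-3.42,0.01],"turn":[0,0,-0.056]}
{"linear":[-1.54,-3.51,0.01],"turn":[0,0,-0.056]}
{"linear":[-1.34,-3.59,0.01],"turn":[0,0,-0.056]}
{"linear":[-1.14,-3.66,0.01],"turn":[0,0,-0.056]}
{"linear":[-0.93,-3.71,0.01],"turn":[0,0,-0.056]}
{"linear":[-0.73,-3.76,0.01],"turn":[0,0,-0.056]}
{"linear":[-0.52,-3.79,0.01],"turn":[0,0,-0.056]}
{"linear":[-0.30,-3.82,0.01],"turn":[0,0,-0.056]}
{"linear":[-0.09,-3.83,0.01],"turn":[0,0,-0.056]}
{"linear":[0.12,-3.83,0.01],"turn":[0,0,-0.056]}
{"linear":[0.34,-3.81,0.01],"turn":[0,0,-0.056]}
{"linear":[0.55,-3.79,0.01],"turn":[0,0,-0.056]}
{"linear":[0.76,-3.75,0.01],"turn":[0,0,-0.056]}
{"linear":[0.97,-3.71,0.01],"turn":[0,0,-0.056]}
{"linear":[1.17,-3.65,0.01],"turn":[0,0,-0.056]}
```

>>> jog_arm --deltas '[{"linear": [-2.6, -2.8, 0], "turn": [0, 0, -0.056]}, {"linear": [-2.4, -3.0, 0], "turn": [0, 0, -0.056]}, {"linear": [-2.3, -3.1, 0], "turn": [0, 0, -0.056]}, {"linear": [-2.1, -3.2, 0], "turn": [0, 0, -0.056]}, {"linear": [-1.9, -3.3, 0], "turn": [0, 0, -0.056]}, {"linear": [-1.7, -3.4, 0], "turn": [0, 0, -0.056]}, {"linear": [-1.5, -3.5, 0], "turn": [0, 0, -0.056]}, {"linear": [-1.3, -3.6, 0], "turn": [0, 0, -0.056]}, {"linear": [-1.1, -3.7, 0], "turn": [0, 0, -0.056]}, {"linear": [-0.9, -3.7, 0], "turn": [0, 0, -0.056]}]' --gripper -0.2 --newtons 15

```text
clock: 1.1
ee_pos: [0.3766, -0.2897, 0.2974]
orientation: [-0.0, 0.935, -0.354, -0.004]
contact_force: [0.3, -0.1, 0.0]
gripper_width: 0.0563
```

```bash
python3 -c "
from h import *
print(read_state())
plan([.5754,.029,.300],-.181,12)"
```

```text
{'clock': 1.1, 'q': array([ 0.70354502,  0.39387312, -0.14721584,  1.98802947,  0.08255481,
        0.77251418, -0.21659225]), 'joint_vel': array([-0.65604471, -0.0703806 , -0.22195611,  0.14420692,  0.10427773,
       -0.06153676, -0.35546168]), 'joint_torque': array([  3.77062619, -39.40968633,  -0.07564432, -14.81684715,
        -0.12996112,   0.26190475,   0.38540916]), 'ee_pos': array([ 0.37659504, -0.28965164,  0.29743835]), 'orientation': array([-1.22107309e-04,  9.35104803e-01, -3.54352090e-01, -3.68626225e-03]), 'contact_force': array([ 0.34045261, -0.07764835,  0.03210577]), 'moment': array([-0.04438755, -0.03310289, -0.02746673]), 'gripper_width': 0.05625095367869131}
yaw -0.724 dp cm [19.88 31.87  0.26] dyaw 0.543 zaxis [-0.0068  0.0028 -1.    ]
{"linear":[-0.52,-3.09,-0.03],"turn":[0,0,-0.045]}
{"linear":[-0.38,-3.11,-0.03],"turn":[0,0,-0.045]}
{"linear":[-0.24,-3.12,-0.03],"turn":[0,0,-0.045]}
{"linear":[-0.10,-3.13,-0.03],"turn":[0,0,-0.045]}
{"linear":[0.05,-3.13,-0.03],"turn":[0,0,-0.045]}
{"linear":[0.19,-3.12,-0.03],"turn":[0,0,-0.045]}
{"linear":[0.33,-3.11,-0.03],"turn":[0,0,-0.045]}
{"linear":[0.47,-3.09,-0.03],"turn":[0,0,-0.045]}
{"linear":[0.61,-3.07,-0.03],"turn":[0,0,-0.045]}
{"linear":[0.75,-3.04,-0.03],"turn":[0,0,-0.045]}
{"linear":[0.88,-3.00,-0.03],"turn":[0,0,-0.045]}
{"linear":[1.02,-2.96,-0.04],"turn":[0,0,-0.045]}
```

>>> jog_arm --deltas '[{"linear": [-0.5, -3.1, 0], "turn": [0, 0, -0.045]}, {"linear": [-0.4, -3.1, 0], "turn": [0, 0, -0.045]}, {"linear": [-0.2, -3.1, 0], "turn": [0, 0, -0.045]}, {"linear": [-0.1, -3.1, 0], "turn": [0, 0, -0.045]}, {"linear": [0, -3.1, 0], "turn": [0, 0, -0.045]}, {"linear": [0.2, -3.1, 0], "turn": [0, 0, -0.045]}, {"linear": [0.3, -3.1, 0], "turn": [0, 0, -0.045]}, {"linear": [0.5, -3.1, 0], "turn": [0, 0, -0.045]}, {"linear": [0.6, -3.1, 0], "turn": [0, 0, -0.045]}, {"linear": [0.8, -3.0, 0], "turn": [0, 0, -0.045]}, {"linear": [0.9, -3.0, 0], "turn": [0, 0, -0.045]}, {"linear": [1.0, -3.0, 0], "turn": [0, 0, -0.045]}]'

```text
clock: 2.3
ee_pos: [0.5765, 0.0458, 0.2942]
orientation: [-0.001, 0.997, -0.08, -0.007]
contact_force: [0.4, -0.4, 0.1]
gripper_width: 0.0567
```

```bash
python3 -c "
from h import *
plan([.5754,.029,.181],-.181,8)"
```

```text
yaw -0.159 dp cm [ -0.11  -1.68 -11.32] dyaw -0.022 zaxis [-0.0132  0.003  -0.9999]
{"linear":[0.04,0.21,1.41],"turn":[0,0,0.003]}
{"linear":[0.04,0.21,1.41],"turn":[0,0,0.003]}
{"linear":[0.04,0.21,1.41],"turn":[0,0,0.003]}
{"linear":[0.04,0.21,1.41],"turn":[0,0,0.003]}
{"linear":[0.04,0.21,1.41],"turn":[0,0,0.003]}
{"linear":[0.04,0.21,1.41],"turn":[0,0,0.003]}
{"linear":[0.04,0.21,1.41],"turn":[0,0,0.003]}
{"linear":[0.04,0.21,1.41],"turn":[0,0,0.003]}
```

>>> jog_arm --deltas '[{"linear": [0, 0.5, 0], "turn": [0, 0.006, 0.01]}, {"linear": [0, 0.4, 0.5], "turn": [0, 0.007, 0]}, {"linear": [0, 0.3, 1.2], "turn": [0, 0, 0]}, {"linear": [0, 0.1, 1.4], "turn": [0, 0, 0]}, {"linear": [0, 0, 1.4], "turn": [0, 0, 0]}, {"linear": [0, 0, 1.2], "turn": [0, 0, 0]}, {"linear": [0, 0, 0], "turn": [0, 0, 0]}]'

```text
clock: 3.0
ee_pos: [0.5719, 0.0311, 0.2304]
orientation: [0.0, 0.996, -0.085, -0.002]
contact_force: [0.5, -0.7, 0.1]
gripper_width: 0.0563
```

```bash
python3 -c "
from h import *
plan([.5754,.029,.181],-.181,5)
c=save('top','pics/top1.png');s=save('scene','pics/s1.png')
crop(s,195,100,130,140,4,'pics/s1z.png')"
```

```text
yaw -0.17 dp cm [ 0.35 -0.21 -4.94] dyaw -0.011 zaxis [-4.9e-03  1.0e-04 -1.0e+00]
{"linear":[0.08,0.03,0.99],"turn":[0,0,0.002]}
{"linear":[0.08,0.03,0.99],"turn":[0,0,0.002]}
{"linear":[0.08,0.03,0.99],"turn":[0,0,0.002]}
{"linear":[0.08,0.03,0.99],"turn":[0,0,0.002]}
{"linear":[0.08,0.03,0.99],"turn":[0,0,0.002]}
```

View pics/s1z.png

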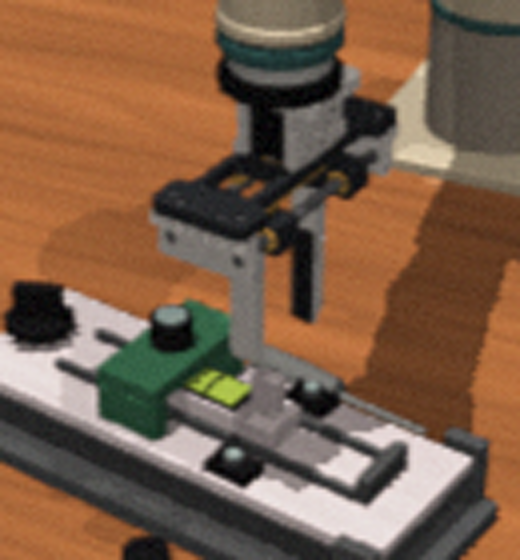

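The gripper is above the tab (tab at about (268,395) in the crop) with the fingers on either side of it. Next I descend and close.

>>> jog_arm --deltas '[{"linear": [0.2, 0.1, 0.9], "turn": [0, 0.005, 0.005]}, {"linear": [0.2, 0.1, 1.2], "turn": [0, 0, 0.005]}, {"linear": [0, 0, 1.3], "turn": [0, 0, 0]}, {"linear": [0, 0, 1.2], "turn": [0, 0, 0]}, {"linear": [0, 0, 0.5], "turn": [0, 0, 0]}, {"linear": [0, 0, 0], "turn": [0, 0, 0]}]'

```text
clock: 3.7
ee_pos: [0.5779, 0.0287, 0.1775]
orientation: [-0.0, 0.996, -0.09, 0.003]
contact_force: [0.1, 1.0, -0.3]
gripper_width: 0.0565
```

```bash
python3 -c "
from h import *
plan([.5754,.029,.181],-.181,1)
s=save('scene','pics/s2.png')
crop(s,195,100,130,140,4,'pics/s2z.png')"
```

```text
yaw -0.181 dp cm [-0.25  0.03  0.35] dyaw -0.0 zaxis [ 0.0059 -0.     -1.    ]
{"linear":[-0.25,0.02,-0.35],"turn":[0,0,0.000]}
```

View pics/s2z.png

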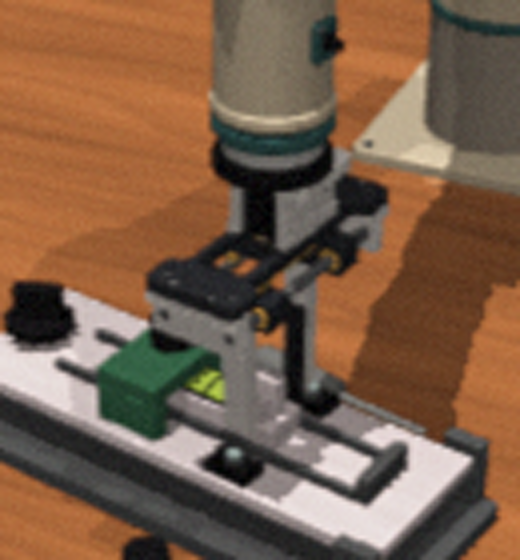

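The fingers straddle the tab. I'll raise 3 mm and close.

>>> jog_arm --deltas '[{"linear": [-0.25, 0, -0.35], "turn": [0, 0, 0]}, {"linear": [0, 0, 0], "turn": [0, 0, 0]}, {"linear": [0, 0, 0], "turn": [0, 0, 0]}, {"linear": [0, 0, 0], "turn": [0, 0, 0]}, {"linear": [0, 0, 0], "turn": [0, 0, 0]}, {"linear": [0, 0, 0], "turn": [0, 0, 0]}]' --gripper 1 --newtons 15

```text
clock: 4.35
ee_pos: [0.5763, 0.0296, 0.1836]
orientation: [-0.001, 0.996, -0.09, 0.005]
contact_force: [2.5, -0.5, -0.0]
gripper_width: 0.0121
```

```bash
python3 -c "
from h import *
s=read_state();print(s['ee_pos'],s['contact_force'],s['gripper_width'])
p=s['ee_pos']; plan([p[0]+.090*.18,p[1]+.090*.9837,p[2]],-.181,9)"
```

```text
[0.57631443 0.02960108 0.18357735] [ 2.4754447  -0.51871725 -0.01105573] 0.012054245833245113
yaw -0.181 dp cm [1.62 8.85 0.  ] dyaw -0.0 zaxis [ 9.9e-03  4.0e-04 -1.0e+00]
{"linear":[0.00,-1.00,0.00],"turn":[0,0,0.000]}
{"linear":[0.00,-1.00,0.00],"turn":[0,0,0.000]}
{"linear":[0.00,-1.00,0.00],"turn":[0,0,0.000]}
{"linear":[0.00,-1.00,0.00],"turn":[0,0,0.000]}
{"linear":[0.00,-1.00,0.00],"turn":[0,0,0.000]}
{"linear":[0.00,-1.00,0.00],"turn":[0,0,0.000]}
{"linear":[0.00,-1.00,0.00],"turn":[0,0,0.000]}
{"linear":[0.00,-1.00,0.00],"turn":[0,0,0.000]}
{"linear":[0.00,-1.00,0.00],"turn":[0,0,0.000]}
```

Gripped, with a width of 12.05 mm that matches the tab. Next, slide it.

>>> jog_arm --deltas '[{"linear": [0, -0.6, 0], "turn": [0, 0, 0]}, {"linear": [0, -1.0, 0], "turn": [0, 0, 0]}, {"linear": [0, -1.0, 0], "turn": [0, 0, 0]}, {"linear": [0, -1.0, 0], "turn": [0, 0, 0]}, {"linear": [0, -1.0, 0], "turn": [0, 0, 0]}, {"linear": [0, -1.0, 0], "turn": [0, 0, 0]}, {"linear": [0, -1.0, 0], "turn": [0, 0, 0]}, {"linear": [0, -1.0, 0], "turn": [0, 0, 0]}]'

```text
clock: 5.15
ee_pos: [0.5904, 0.1021, 0.1823]
orientation: [0.006, 0.996, -0.092, 0.003]
contact_force: [-0.8, -20.5, 3.8]
gripper_width: 0.012
```

```bash
python3 -c "
from h import *
s=read_state();print(s['ee_pos'],s['contact_force'],s['gripper_width'])
plan([.5763+.090*.18,.0296+.090*.9837,.1835],-.181,1)"
```

```text
[0.59042361 0.10210733 0.18232558] [ -0.80814187 -20.5457572    3.84729172] 0.011982135529879579
yaw -0.185 dp cm [0.21 1.6  0.12] dyaw 0.004 zaxis [ 0.0049 -0.0125 -0.9999]
{"linear":[-0.09,-1.61,-0.14],"turn":[0,0,-0.004]}
```

```bash
python3 -c "
from h import *
s=save('scene','pics/s3.png');c=save('top','pics/t3.png')
crop(s,215,130,110,120,5,'pics/s3z.png');crop(c,175,140,155,90,5,'pics/t3z.png')
s=read_state();print(s['ee_pos'],s['contact_force'],s['joint_vel'])"
```

```text
[0.59051233 0.10257122 0.18228434] [  0.49422406 -10.84724913   1.31757192] [ 0.01392769 -0.00513102 -0.00384391  0.00975984 -0.01664161 -0.01649607
  0.01090952]
```

View pics/s3z.png

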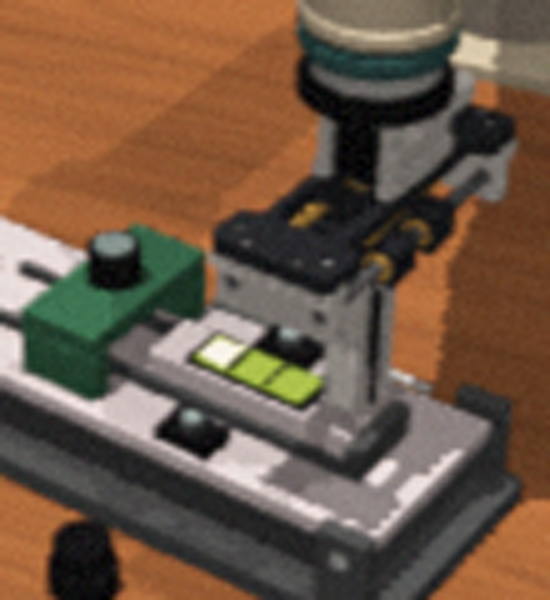

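View pics/t3z.png

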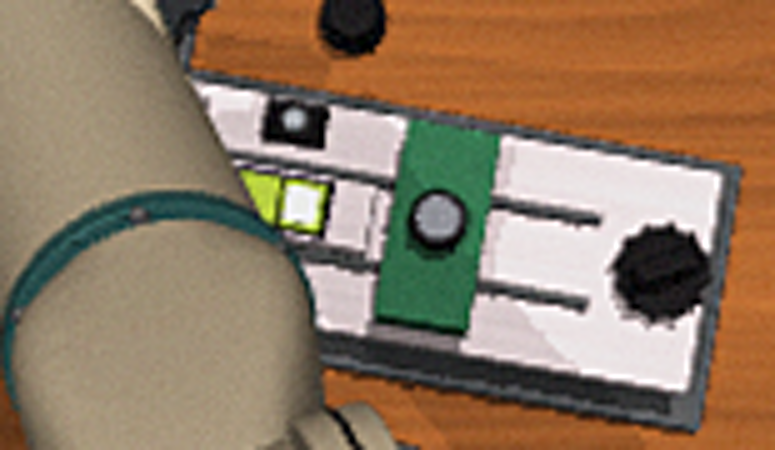

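>>> jog_arm --deltas '[{"linear": [0, -0.3, 0], "turn": [0, 0, 0]}, {"linear": [0, -0.3, 0], "turn": [0, 0, 0]}, {"linear": [0, -0.3, 0], "turn": [0, 0, 0]}]'

```text
clock: 5.55
ee_pos: [0.5911, 0.1039, 0.1822]
orientation: [0.013, 0.995, -0.095, 0.001]
contact_force: [0.2, -8.1, 1.0]
gripper_width: 0.012
```

```bash
python3 -c "
from h import *
import pickle
c=pickle.load(open('pics/top0.png.pkl','rb'))
t=lambda x,y:((x+.5)/5-.5+175,(y+.5)/5-.5+140)
def J(p):
    d=np.asarray(p)[:2]-[.5663,-.0207]; a=-.181
    return np.array([np.cos(a)*d[0]+np.sin(a)*d[1],-np.sin(a)*d[0]+np.cos(a)*d[1]])
for z in(.065,.075): print(J(onz(c,*t(131,181),z)))
s=read_state();print(s['ee_pos'],s['contact_force'],s['gripper_width'],J(s['ee_pos']))"
```

```text
[0.00030127 0.13545492]
[-0.00111562  0.13410377]
[0.59108489 0.10390448 0.18217661] [ 0.21443109 -8.06772835  0.97281001] 0.01202328794458346 [0.00194954 0.12703057]
```

Force holds with no grasp-point motion, and the level meets the stop in the picture. Releasing while it is still lightly pressed, then going up.

>>> jog_arm --deltas '[{"linear": [0, -0.1, 0], "turn": [0, 0, 0]}, {"linear": [0, 0, 0], "turn": [0, 0, 0]}, {"linear": [0, 0, 0], "turn": [0, 0, 0]}, {"linear": [0, 0, 0], "turn": [0, 0, 0]}]' --gripper -0.4

```text
clock: 5.95
ee_pos: [0.5912, 0.1094, 0.1827]
orientation: [0.011, 0.996, -0.093, 0.001]
contact_force: [0.5, 0.1, 0.1]
gripper_width: 0.0403
```

>>> jog_arm --deltas '[{"linear": [0, 0, -1.5], "turn": [0, 0, 0]}, {"linear": [0, 0, -2.5], "turn": [0, 0, 0]}, {"linear": [0, 0, -2.5], "turn": [0, 0, 0]}, {"linear": [0, 0, -2.5], "turn": [0, 0, 0]}, {"linear": [0, 0, -2], "turn": [0, 0, 0]}]'

```text
clock: 6.45
ee_pos: [0.5896, 0.1136, 0.2976]
orientation: [0.01, 0.996, -0.092, -0.001]
contact_force: [-0.6, 0.3, 0.3]
gripper_width: 0.0656
```

```bash
python3 -c "
from h import *
plan([.5390,-.1683,.25],.22,12)"
```

```text
yaw -0.185 dp cm [ -5.06 -28.19  -4.76] dyaw 0.405 zaxis [-0.0044 -0.0201 -0.9998]
{"linear":[0.02,2.38,0.45],"turn":[0,0,-0.034]}
{"linear":[-0.06,2.38,0.45],"turn":[0,0,-0.034]}
{"linear":[-0.14,2.37,0.45],"turn":[0,0,-0.034]}
{"linear":[-0.22,2.37,0.45],"turn":[0,0,-0.034]}
{"linear":[-0.30,2.36,0.45],"turn":[0,0,-0.034]}
{"linear":[-0.38,2.35,0.44],"turn":[0,0,-0.034]}
{"linear":[-0.46,2.33,0.44],"turn":[0,0,-0.034]}
{"linear":[-0.54,2.32,0.44],"turn":[0,0,-0.034]}
{"linear":[-0.62,2.30,0.44],"turn":[0,0,-0.034]}
{"linear":[-0.70,2.27,0.44],"turn":[0,0,-0.034]}
{"linear":[-0.77,2.25,0.44],"turn":[0,0,-0.034]}
{"linear":[-0.85,2.22,0.44],"turn":[0,0,-0.034]}
```

>>> jog_arm --deltas '[{"linear": [0, 2.4, 0], "turn": [0.01, 0.004, -0.034]}, {"linear": [-0.1, 2.4, 0], "turn": [0.01, 0, -0.034]}, {"linear": [-0.1, 2.4, 0], "turn": [0, 0, -0.034]}, {"linear": [-0.2, 2.4, 0], "turn": [0, 0, -0.034]}, {"linear": [-0.3, 2.4, 0], "turn": [0, 0, -0.034]}, {"linear": [-0.4, 2.4, 0], "turn": [0, 0, -0.034]}, {"linear": [-0.5, 2.3, 0], "turn": [0, 0, -0.034]}, {"linear": [-0.5, 2.3, 0], "turn": [0, 0, -0.034]}, {"linear": [-0.6, 2.3, 0], "turn": [0, 0, -0.034]}, {"linear": [-0.7, 2.3, 0], "turn": [0, 0, -0.034]}, {"linear": [-0.8, 2.2, 0], "turn": [0, 0, -0.034]}, {"linear": [-0.8, 2.0, 0], "turn": [0, 0, -0.034]}]'

```text
clock: 7.65
ee_pos: [0.5449, -0.1684, 0.3166]
orientation: [-0.001, 0.992, 0.126, 0.015]
contact_force: [0.2, -0.5, -0.4]
gripper_width: 0.0659
```

```bash
python3 -c "
from h import *
plan([.5390,-.1683,.21],.22,5)
s=save('scene','pics/s4.png');c=save('top','pics/t4.png')
crop(s,165,110,150,140,5,'pics/s4z.png');crop(c,175,140,155,90,5,'pics/t4z.png')
"
```

```text
yaw 0.253 dp cm [-5.900e-01  1.000e-02 -1.066e+01] dyaw -0.033 zaxis [ 0.0289  0.0052 -0.9996]
{"linear":[-0.18,-0.04,2.13],"turn":[0,0,0.007]}
{"linear":[-0.18,-0.03,2.13],"turn":[0,0,0.007]}
{"linear":[-0.18,-0.03,2.13],"turn":[0,0,0.007]}
{"linear":[-0.18,-0.03,2.13],"turn":[0,0,0.007]}
{"linear":[-0.18,-0.03,2.13],"turn":[0,0,0.007]}
```

View pics/s4z.png

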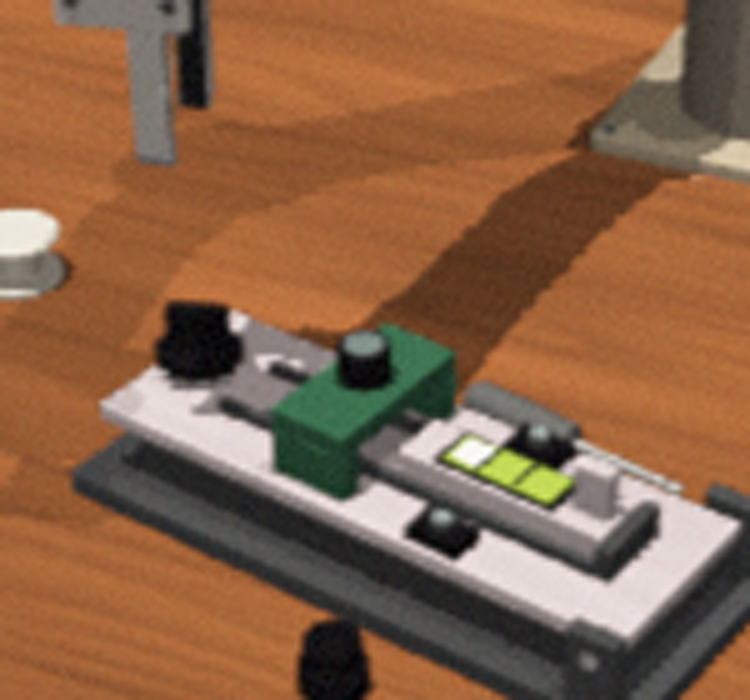

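View pics/t4z.png

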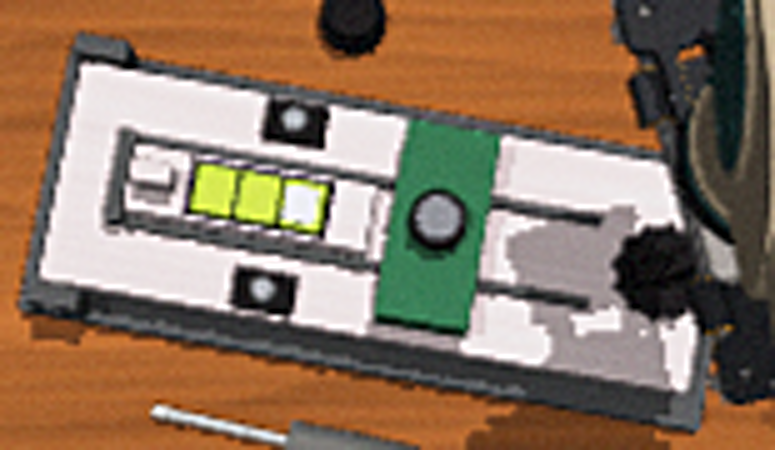

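The level is against the stop with the tab at (152,172). The whole vial is visible, with the bubble at its foot end (300,203). Next I position over the knob.

>>> jog_arm --deltas '[{"linear": [0, 0, 0.5], "turn": [-0.005, -0.02, 0.02]}, {"linear": [-0.3, 0, 2], "turn": [0, -0.01, 0.02]}, {"linear": [-0.1, 0, 2.3], "turn": [0, 0, 0]}, {"linear": [0, 0, 2.3], "turn": [0, 0, 0]}, {"linear": [0, 0, 2.0], "turn": [0, 0, 0]}, {"linear": [0, 0, 1.0], "turn": [0, 0, 0]}, {"linear": [0, 0, 0], "turn": [0, 0, 0]}]' --gripper -0.4

```text
clock: 8.45
ee_pos: [0.5449, -0.162, 0.2153]
orientation: [0.004, 0.995, 0.103, 0.001]
contact_force: [-0.2, 0.4, -0.2]
gripper_width: 0.0658
```

```bash
python3 -c "
from h import *
plan([.5390,-.1683,.18],.21,1)
print(read_state()['contact_force'])
s=save('scene','pics/s5.png')
crop(s,165,110,150,110,5,'pics/s5z.png')
"
```

```text
yaw 0.207 dp cm [-0.59 -0.63 -3.53] dyaw 0.003 zaxis [ 0.0029 -0.0076 -1.    ]
{"linear":[-0.71,0.46,3.53],"turn":[0,0,-0.003]}
[-0.21829399  0.3644325  -0.18783477]
```

View pics/s5z.png

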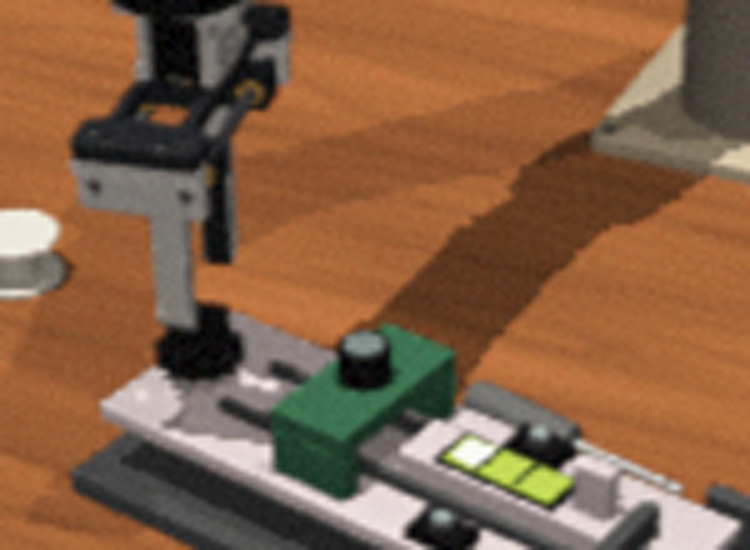

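>>> jog_arm --deltas '[{"linear": [-0.4, 0.3, 0], "turn": [0.004, 0, 0]}, {"linear": [-0.3, 0.2, 0], "turn": [0.003, 0, 0]}, {"linear": [0, 0, 0], "turn": [0, 0, 0]}, {"linear": [0, 0, 0], "turn": [0, 0, 0]}]'

```text
clock: 8.9
ee_pos: [0.5407, -0.1687, 0.2192]
orientation: [0.001, 0.995, 0.103, 0.004]
contact_force: [-0.9, -0.4, -0.3]
gripper_width: 0.066
```

```bash
python3 -c "
from h import *
plan([.5390,-.1683,.18],.21,1)
s=save('scene','pics/s6.png');c=save('top','pics/t6.png')
a=cv2.imread('pics/s6.png')[155:195,180:235];b=cv2.imread('pics/t6.png')[170:220,270:330]
cv2.imwrite('pics/s6z.png',cv2.resize(np.clip(a.astype(float)*2.5,0,255).astype(np.uint8),None,fx=12,fy=12,interpolation=cv2.INTER_CUBIC))
"
```

```text
yaw 0.207 dp cm [-0.17  0.04 -3.92] dyaw 0.003 zaxis [ 0.0075 -0.0018 -1.    ]
{"linear":[-0.19,-0.08,3.92],"turn":[0,0,-0.003]}
```

View pics/s6z.png

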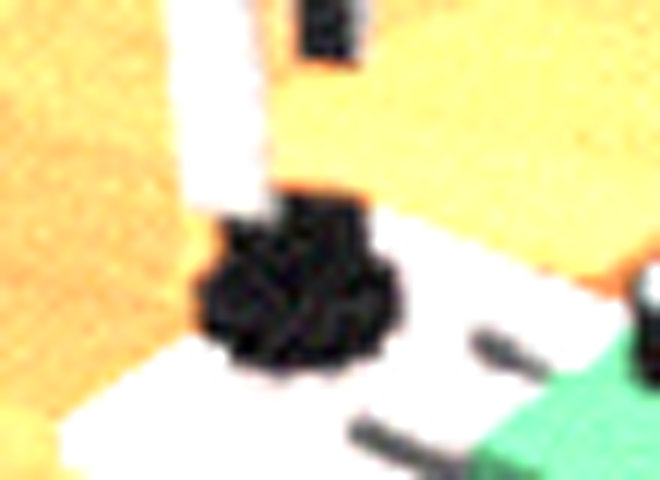

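The fingers are either side of the bar at (295,220). Descending.

>>> jog_arm --deltas '[{"linear": [-0.2, -0.1, 0.8], "turn": [0, -0.007, 0]}, {"linear": [0, 0, 0.9], "turn": [0, 0, 0]}, {"linear": [0, 0, 0.9], "turn": [0, 0, 0]}, {"linear": [0, 0, 0.7], "turn": [0, 0, 0]}, {"linear": [0, 0, 0.2], "turn": [0, 0, 0]}, {"linear": [0, 0, 0], "turn": [0, 0, 0]}]'

```text
clock: 9.6
ee_pos: [0.5379, -0.1678, 0.1799]
orientation: [0.001, 0.995, 0.103, -0.001]
contact_force: [0.7, -0.3, 0.3]
gripper_width: 0.0659
```

```bash
python3 -c "
from h import *
plan([.5390,-.1683,.182],.21,1)
print(read_state()['contact_force'])
s=save('scene','pics/s7.png')
a=cv2.imread('pics/s7.png')[155:195,180:235]
cv2.imwrite('pics/s7z.png',cv2.resize(np.clip(a.astype(float)*2.5,0,255).astype(np.uint8),None,fx=12,fy=12,interpolation=cv2.INTER_CUBIC))
"
```

```text
yaw 0.207 dp cm [ 0.11 -0.05  0.21] dyaw 0.003 zaxis [-0.002  -0.0027 -1.    ]
{"linear":[0.09,0.07,-0.21],"turn":[0,0,-0.003]}
[ 0.73007871 -0.30922224  0.25475996]
```

View pics/s7z.png

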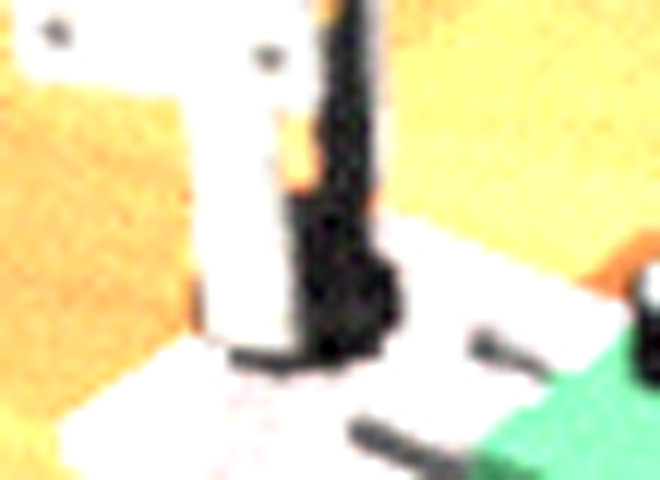

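Good, close on the bar with a firm grip.

>>> jog_arm --deltas '[{"linear": [0.1, 0, 0], "turn": [0, 0, 0]}, {"linear": [0, 0, 0], "turn": [0, 0, 0]}, {"linear": [0, 0, 0], "turn": [0, 0, 0]}, {"linear": [0, 0, 0], "turn": [0, 0, 0]}, {"linear": [0, 0, 0], "turn": [0, 0, 0]}, {"linear": [0, 0, 0], "turn": [0, 0, 0]}]' --gripper 1 --newtons 40

```text
clock: 10.25
ee_pos: [0.5399, -0.1677, 0.1813]
orientation: [0.002, 0.995, 0.103, 0.0]
contact_force: [0.1, 0.9, 0.0]
gripper_width: 0.0213
```

```bash
python3 -c "
from h import *
s=read_state();print(s['ee_pos'],s['contact_force'],s['moment'],s['gripper_width'])
plan([.5390,-.1683,.182],.21,1)"
```

```text
[ 0.5398524  -0.16774618  0.18130835] [0.12658437 0.91826037 0.0202878 ] [-0.04764904 -0.04195127  0.01239221] 0.021338282768852752
yaw 0.207 dp cm [-0.09 -0.06  0.07] dyaw 0.003 zaxis [ 6.0e-04 -3.4e-03 -1.0e+00]
{"linear":[-0.09,0.04,-0.07],"turn":[0,0,-0.003]}
```

Still closing (or gripping askew); wait a little.

>>> jog_arm --deltas '[{"linear": [0, 0, 0], "turn": [0, 0, 0]}, {"linear": [0, 0, 0], "turn": [0, 0, 0]}, {"linear": [0, 0, 0], "turn": [0, 0, 0]}]'

```text
clock: 10.55
ee_pos: [0.5388, -0.168, 0.1812]
orientation: [0.002, 0.995, 0.103, -0.001]
contact_force: [-0.9, 0.4, 0.3]
gripper_width: 0.0119
```

```bash
python3 -c "
from h import *
s=read_state();print(s['ee_pos'],s['contact_force'],s['moment'],s['gripper_width'])
plan([.5390,-.1683,.182],.21,1)"
```

```text
[ 0.53879932 -0.16799077  0.18118868] [-0.92403389  0.41311279  0.3110959 ] [-0.08583595 -0.07619707  0.06877164] 0.011917881740433928
yaw 0.207 dp cm [ 0.02 -0.03  0.08] dyaw 0.003 zaxis [-0.0018 -0.0039 -1.    ]
{"linear":[0.01,0.03,-0.08],"turn":[0,0,-0.003]}
```

>>> jog_arm --deltas '[{"linear": [0, 0, 0.2], "turn": [0, 0, 0]}, {"linear": [0, 0, 0.3], "turn": [0, 0, 0]}, {"linear": [0, 0, 0.3], "turn": [0, 0, 0]}, {"linear": [0, 0, 0.3], "turn": [0, 0, 0]}]' --newtons 50

```text
clock: 10.95
ee_pos: [0.539, -0.1677, 0.1749]
orientation: [0.003, 0.995, 0.103, -0.001]
contact_force: [-10.9, 1.8, 42.6]
gripper_width: 0.0115
```

```bash
python3 -c "
from h import *
s=read_state();print(s['ee_pos'],s['contact_force'],s['moment'],s['gripper_width'])
plan([.5390,-.1683,.182],.21,1)"
```

```text
[ 0.53896403 -0.16766667  0.17487844] [-10.93846539   1.83263605  42.62461208] [0.71165343 2.69357785 0.05503755] 0.01146597441968602
yaw 0.206 dp cm [ 0.   -0.06  0.71] dyaw 0.004 zaxis [-0.0015 -0.0059 -1.    ]
{"linear":[-0.01,0.07,-0.71],"turn":[0,0,-0.004]}
```

>>> jog_arm --deltas '[{"linear": [0, 0, 0.05], "turn": [0, 0, 0]}, {"linear": [0, 0, 0.05], "turn": [0, 0, 0]}]'

```text
clock: 11.15
ee_pos: [0.5386, -0.1675, 0.1756]
orientation: [0.003, 0.995, 0.103, -0.001]
contact_force: [-2.2, -0.3, 3.3]
gripper_width: 0.0113
```

```bash
python3 -c "
from h import *
s=read_state();print(s['ee_pos'],s['contact_force'],s['moment'],s['gripper_width'])
s=save('scene','pics/s8.png')
crop(s,165,110,150,110,5,'pics/s8z.png')
s=read_state();print(s['ee_pos'],s['contact_force'],s['moment'],s['gripper_width'])
"
```

```text
[ 0.53860799 -0.16747175  0.17563605] [-2.16665402 -0.31109449  3.3479631 ] [0.27743058 0.26599088 0.00761359] 0.011349902092427727
[ 0.53865058 -0.16748385  0.17545161] [-1.66160839 -0.13863034  4.50302657] [0.26879083 0.39295985 0.076316  ] 0.011515801675667299
```

View pics/s8z.png

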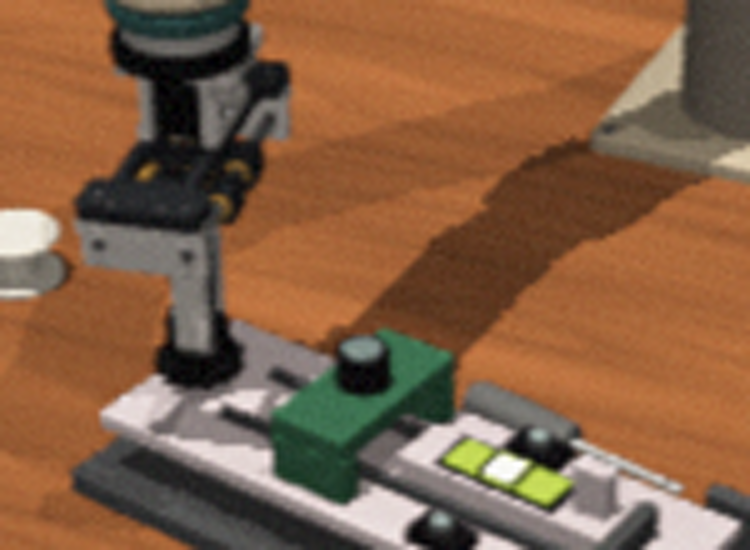

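>>> jog_arm --deltas '[{"linear": [0, 0, 0.1], "turn": [0, 0, 0]}, {"linear": [0, 0, 0.1], "turn": [0, 0, 0]}, {"linear": [0, 0, 0.1], "turn": [0, 0, 0]}, {"linear": [0, 0, 0.1], "turn": [0, 0, 0]}]'

```text
clock: 11.6
ee_pos: [0.5387, -0.1673, 0.1752]
orientation: [0.004, 0.995, 0.102, -0.001]
contact_force: [-3.8, 1.1, 15.0]
gripper_width: 0.0114
```

```bash
python3 -c "
from h import *
s=read_state();print(s['ee_pos'],s['contact_force'],s['moment'],s['gripper_width'])
s=save('scene','pics/s9.png')
crop(s,165,110,150,110,5,'pics/s9z.png')
for i in range(3):capture('top')
s=read_state();print(s['ee_pos'],s['contact_force'],s['moment'],s['gripper_width'])
"
```

```text
[ 0.53873501 -0.16734897  0.17515393] [-3.80380181  1.11425946 15.03350337] [0.48107757 1.05038884 0.0173056 ] 0.011352634185710557
[ 0.53871079 -0.16733846  0.17515388] [-3.74172296 -0.24773384 14.98680064] [0.47955917 1.02250258 0.04383454] 0.011654295223700583
```

View pics/s9z.png

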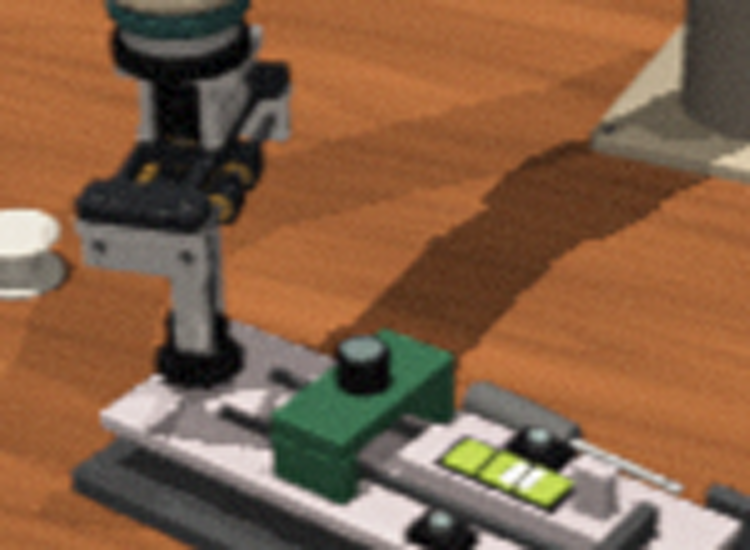

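>>> jog_arm --deltas '[{"linear": [0, 0, 0.08], "turn": [0, 0, 0]}, {"linear": [0, 0, 0.08], "turn": [0, 0, 0]}, {"linear": [0, 0, 0.08], "turn": [0, 0, 0]}, {"linear": [0, 0, 0.08], "turn": [0, 0, 0]}, {"linear": [0, 0, 0.08], "turn": [0, 0, 0]}, {"linear": [0, 0, 0.08], "turn": [0, 0, 0]}]'

```text
clock: 12.4
ee_pos: [0.5387, -0.1671, 0.1752]
orientation: [0.005, 0.995, 0.102, -0.001]
contact_force: [-3.8, 0.3, 13.3]
gripper_width: 0.0116
```

```bash
cat >> h.py <<'E'
def look(tag):
    s=read_state();print(s['clock'],s['ee_pos'].round(4),s['contact_force'].round(1),s['moment'].round(2),s['gripper_width'])
    Rm=RQ(s["orientation"]); print("yaw",np.arctan2(Rm[1,0],Rm[0,0]).round(3),"z",Rm[:,2].round(4),"q7",s['q'][6].round(3))
    a=save('scene',f'pics/{tag}s.png');b=save('top',f'pics/{tag}t.png')
    A=cv2.resize(cv2.imread(f'pics/{tag}s.png')[190:215,248:286],None,fx=20,fy=12,interpolation=cv2.INTER_CUBIC)
    B=cv2.resize(cv2.imread(f'pics/{tag}t.png')[168:193,208:246],None,fx=20,fy=12,interpolation=cv2.INTER_CUBIC)
    cv2.imwrite(f'pics/{tag}.png',np.vstack([A,B]))
    # rectify vial plane z=.078 in jig frame: x +-18mm, y 30..120mm
    an=-.181
    for nm,c in(("scene",a),("top",b)):
        pts=[];
        src=[(x,y) for x,y in((-.02,.02),(.02,.02),(.02,.14),(-.02,.14))]
        img=np.array([proj(c,[.5663+np.cos(an)*x-np.sin(an)*y,-.0207+np.sin(an)*x+np.cos(an)*y,.0785]) for x,y in src],np.float32)
        dst=np.array([((y-.02)*4000,(x+.02)*4000) for x,y in src],np.float32)
        W=cv2.warpPerspective(c["frame"],cv2.getPerspectiveTransform(img,dst),(480,160),flags=cv2.INTER_CUBIC)
        cv2.imwrite(f'pics/{tag}_{nm}_w.png',W[:,:,::-1])
        f=W.astype(float); sat=(f.max(2)-f[:,:,2])/np.maximum(f.max(2),1)
        ylw=(sat>.45)&(f[:,:,1]>90)&(f[:,:,1]>f[:,:,0])
        n,l,st,ce=cv2.connectedComponentsWithStats(cv2.morphologyEx(ylw.astype(np.uint8),cv2.MORPH_OPEN,np.ones((3,3))))
        cols=np.nonzero(ylw.sum(0)>30)[0]; rows=np.nonzero(ylw.sum(1)>60)[0]
        print(nm,"vial cols",cols.min(),cols.max(),"rows",rows.min(),rows.max())
        mid=slice(int(rows.mean())-25,int(rows.mean())+25)
        blue=f[mid,:,2].mean(0); g=f[mid,:,1].mean(0)
        w=np.where(np.arange(480)<cols.min()+2,0,np.where(np.arange(480)>cols.max()-2,0,np.clip(blue-100,0,None)))
        print("  bubble centroid col",(w*np.arange(480)).sum()/max(w.sum(),1),"width(px, 68 expected)",(w>.5*w.max()).sum(), "vial mid",(cols.min()+cols.max())/2)
        print("  green profile",g[cols.min():cols.max():6].astype(int)); print("  blue",blue[cols.min():cols.max():6].astype(int))
E
python3 -c "
from h import *
look('b0')"
```

```text
12.4 [ 0.5387 -0.1671  0.1752] [-3.8  0.3 13.3] [0.5  0.9  0.14] 0.011552245470751683
yaw 0.204 z [-0.0012 -0.0104 -0.9999] q7 0.114
scene vial cols 27 306 rows 15 128
  bubble centroid col 209.26457719188906 width(px, 68 expected) 64 vial mid 166.5
  green profile [148 181 207 217 218 218 219 220 220 220 221 218 200 163 129 132 168 201
 215 218 218 218 218 221 229 241 250 245 219 186 182 213 241 250 248 240
 227 216 213 216 218 220 222 220 208 174 124]
  blue [ 79  72  79  84  85  86  88  90  90  89  89  87  79  63  49  51  67  79
  84  84  83  83  91 116 164 215 244 240 210 176 171 201 233 249 251 235
 193 139 100  85  84  86  87  86  80  64  43]
top vial cols 42 322 rows 30 137
  bubble centroid col 228.70616560265637 width(px, 68 expected) 61 vial mid 182.0
  green profile [ 78 186 245 251 242 237 237 237 237 237 237 239 243 245 215 147 129 192
 243 248 240 237 236 235 232 228 233 245 249 246 210 154 168 234 253 244
 235 229 232 237 237 236 238 242 250 238 153]
  blue [ 11  56  86  93  88  86  87  87  86  86  87  89  90  86  73  53  50  71
  88  90  89  86  77  70  88 146 214 250 255 254 221 164 174 238 254 254
 241 165  79  62  82  87  86  86  86  74  47]
```

View pics/b0.png

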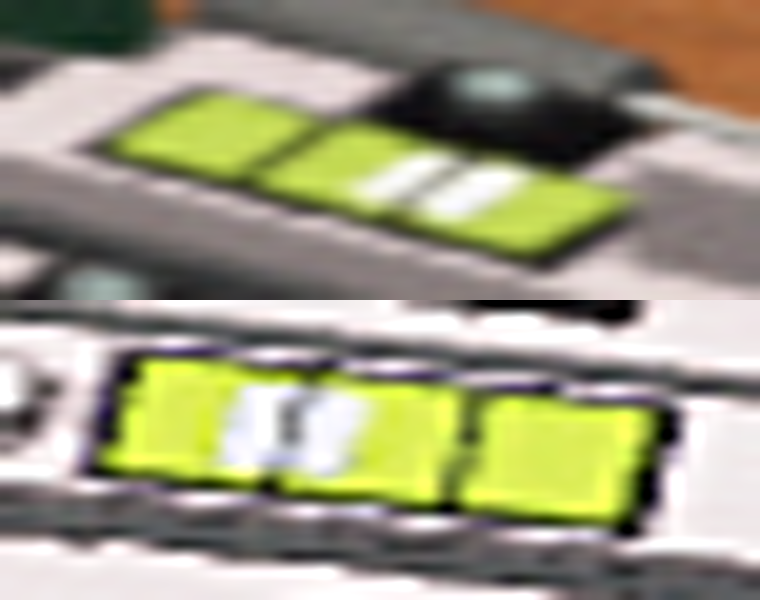

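View pics/b0_top_w.png

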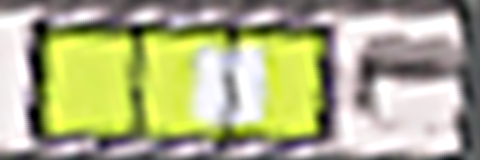

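Bubble is about 11–12 mm to the hinge side with the foot down, so it needs about 1 rad clockwise. Turning under push, in two goes.

>>> jog_arm --deltas '[{"linear": [0, 0.02, 0.08], "turn": [0.001, 0, 0.05]}, {"linear": [0, 0.02, 0.08], "turn": [0.001, 0, 0.05]}, {"linear": [0, 0.02, 0.08], "turn": [0.001, 0, 0.05]}, {"linear": [0, 0.02, 0.08], "turn": [0.001, 0, 0.05]}, {"linear": [0, 0.02, 0.08], "turn": [0.001, 0, 0.05]}, {"linear": [0, 0.02, 0.08], "turn": [0.001, 0, 0.05]}]'

```text
clock: 13.1
ee_pos: [0.5392, -0.1677, 0.1752]
orientation: [0.002, 0.999, -0.054, -0.0]
contact_force: [-3.5, 0.0, 12.5]
gripper_width: 0.0115
```

```bash
python3 -c "
from h import *
look('b1')" | grep -v -e green -e blue
```

```text
13.1 [ 0.5392 -0.1677  0.1752] [-3.5  0.  12.5] [0.46 0.91 0.03] 0.011473692571140403
yaw -0.108 z [-5.0e-04 -4.9e-03 -1.0e+00] q7 -0.107
scene vial cols 27 306 rows 15 127
  bubble centroid col 200.99787326164935 width(px, 68 expected) 64 vial mid 166.5
 214 220 220 215 214 224 239 248 250 244 218 184 181 215 242 243 232 219
 213 213 215 217 219 221 222 219 207 176 127]
  83  85  84  86 111 166 220 245 249 238 207 173 170 204 235 240 217 175
 129  97  84  84  87  88  88  87  80  65  46]
top vial cols 42 322 rows 30 137
  bubble centroid col 221.08607803381042 width(px, 68 expected) 58 vial mid 182.0
 241 247 239 237 236 232 226 230 241 246 247 248 209 144 156 229 251 242
 232 231 235 236 235 235 237 242 249 238 152]
  86  88  85  78  72  95 153 219 252 254 254 254 219 154 165 237 255 242
 154  72  65  79  85  87  87  86  84  73  48]
```

>>> jog_arm --deltas '[{"linear": [0, 0, 0.08], "turn": [0, 0, 0.05]}, {"linear": [0, 0, 0.08], "turn": [0, 0, 0.05]}, {"linear": [0, 0, 0.08], "turn": [0, 0, 0.05]}, {"linear": [0, 0, 0.08], "turn": [0, 0, 0.05]}, {"linear": [0, 0, 0.08], "turn": [0, 0, 0.05]}, {"linear": [0, 0, 0.08], "turn": [0, 0, 0.05]}, {"linear": [0, 0, 0.08], "turn": [0, 0, 0]}, {"linear": [0, 0, 0.08], "turn": [0, 0, 0]}, {"linear": [0, 0, 0.08], "turn": [0, 0, 0]}, {"linear": [0, 0, 0.08], "turn": [0, 0, 0]}, {"linear": [0, 0, 0.08], "turn": [0, 0, 0]}, {"linear": [0, 0, 0.08], "turn": [0, 0, 0]}]'

```text
clock: 14.4
ee_pos: [0.5398, -0.1674, 0.1752]
orientation: [0.004, 0.978, -0.209, 0.001]
contact_force: [-3.1, 0.4, 13.1]
gripper_width: 0.0114
```

>>> jog_arm --deltas '[{"linear": [0, 0, 0.08], "turn": [0, 0, 0]}, {"linear": [0, 0, 0.08], "turn": [0, 0, 0]}, {"linear": [0, 0, 0.08], "turn": [0, 0, 0]}, {"linear": [0, 0, 0.08], "turn": [0, 0, 0]}, {"linear": [0, 0, 0.08], "turn": [0, 0, 0]}, {"linear": [0, 0, 0.08], "turn": [0, 0, 0]}]'

```text
clock: 15.0
ee_pos: [0.5398, -0.1673, 0.1752]
orientation: [0.005, 0.978, -0.21, 0.001]
contact_force: [-3.2, -0.2, 13.4]
gripper_width: 0.0115
```

```bash
python3 -c "
from h import *
look('b2')"
```

```text
15.0 [ 0.5398 -0.1673  0.1752] [-3.2 -0.2 13.4] [ 0.49  0.89 -0.01] 0.011523411957438202
yaw -0.423 z [ 6.0e-04 -9.4e-03 -1.0e+00] q7 -0.337
scene vial cols 26 306 rows 13 126
  bubble centroid col 171.07922046607507 width(px, 68 expected) 59 vial mid 166.0
  green profile [148 180 206 219 221 220 218 218 218 219 221 219 201 162 123 121 159 197
 221 235 242 245 248 249 250 251 252 247 224 182 149 152 178 204 219 221
 220 219 219 218 217 219 220 219 211 184 135]
  blue [ 79  71  77  86  89  88  87  87  86  85  87  87  80  63  45  41  54  76
 110 158 204 235 246 248 248 249 249 242 217 174 125  91  78  80  86  88
  88  89  89  87  87  87  86  84  80  68  48]
top vial cols 42 322 rows 30 137
  bubble centroid col 195.0695882489218 width(px, 68 expected) 59 vial mid 182.0
  green profile [ 75 181 242 250 241 236 235 235 236 235 235 237 241 242 214 152 129 183
 238 244 230 229 237 241 240 240 240 243 247 248 207 135 141 218 248 241
 235 234 234 234 234 234 236 242 248 235 148]
  blue [ 10  55  83  91  88  85  84  85  86  86  85  86  86  84  73  55  48  61
  70  88 137 205 248 255 250 247 247 249 254 254 229 114  38  59  84  84
  84  84  83  83  83  84  85  88  86  72  44]
```

View pics/b2.png

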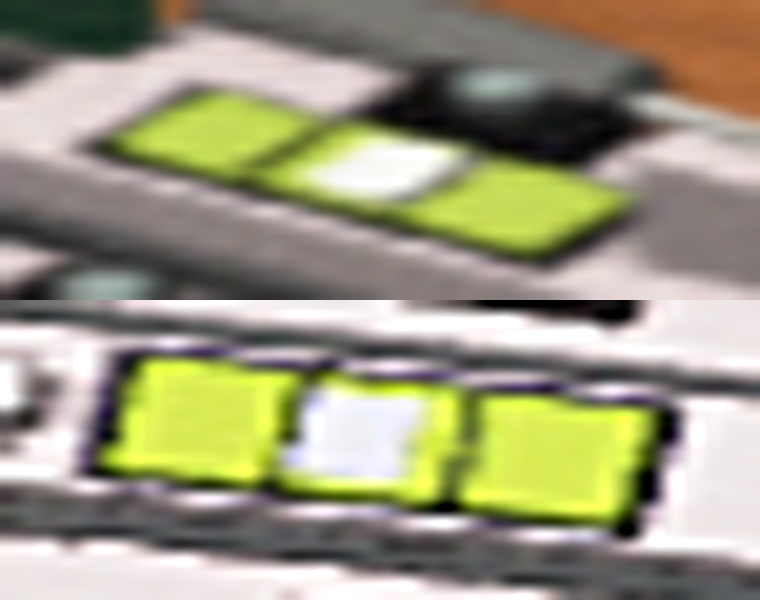

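Bubble is now about 3.4 mm short of centre (touching the hinge-side line). About 0.27 rad more.

>>> jog_arm --deltas '[{"linear": [0, 0, 0.08], "turn": [0, 0, 0.05]}, {"linear": [0, 0, 0.08], "turn": [0, 0, 0.05]}, {"linear": [0, 0, 0.08], "turn": [0, 0, 0.05]}, {"linear": [0, 0, 0.08], "turn": [0, 0, 0.05]}, {"linear": [0, 0, 0.08], "turn": [0, 0, 0.05]}, {"linear": [0, 0, 0.08], "turn": [0, 0, 0.01]}, {"linear": [0, 0, 0.08], "turn": [0, 0, 0]}, {"linear": [0, 0, 0.08], "turn": [0, 0, 0]}, {"linear": [0, 0, 0.08], "turn": [0, 0, 0]}, {"linear": [0, 0, 0.08], "turn": [0, 0, 0]}, {"linear": [0, 0, 0.08], "turn": [0, 0, 0]}, {"linear": [0, 0, 0.08], "turn": [0, 0, 0]}]'

```text
clock: 16.3
ee_pos: [0.5402, -0.1673, 0.1752]
orientation: [0.005, 0.94, -0.34, 0.003]
contact_force: [-4.0, 2.0, 13.3]
gripper_width: 0.0116
```

>>> jog_arm --deltas '[{"linear": [0, 0, 0.08], "turn": [0, 0, 0]}, {"linear": [0, 0, 0.08], "turn": [0, 0, 0]}, {"linear": [0, 0, 0.08], "turn": [0, 0, 0]}, {"linear": [0, 0, 0.08], "turn": [0, 0, 0]}, {"linear": [0, 0, 0.08], "turn": [0, 0, 0]}, {"linear": [0, 0, 0.08], "turn": [0, 0, 0]}, {"linear": [0, 0, 0.08], "turn": [0, 0, 0]}]'

```text
clock: 17.0
ee_pos: [0.5402, -0.1672, 0.1752]
orientation: [0.006, 0.94, -0.34, 0.003]
contact_force: [-3.6, 0.8, 13.9]
gripper_width: 0.0116
```

```bash
python3 -c "
from h import *
look('b3')"
```

```text
17.0 [ 0.5402 -0.1672  0.1752] [-3.6  0.8 13.9] [0.52 0.89 0.06] 0.011599567147762078
yaw -0.695 z [ 0.0018 -0.0125 -0.9999] q7 -0.533
scene vial cols 26 307 rows 14 126
  bubble centroid col 163.67799830914248 width(px, 68 expected) 70 vial mid 166.5
  green profile [150 185 210 218 219 219 219 219 218 220 222 218 198 161 129 129 164 210
 240 250 250 248 248 248 250 252 252 246 216 166 138 158 193 213 220 221
 219 218 218 218 217 218 221 221 211 182 135]
  blue [ 82  77  81  83  83  85  87  87  86  87  89  86  75  58  46  55  98 165
 222 246 249 245 243 245 247 249 249 243 212 157 102  75  72  80  87  89
  87  85  86  87  86  86  87  86  82  68  49]
top vial cols 43 323 rows 30 137
  bubble centroid col 187.03095774482335 width(px, 68 expected) 69 vial mid 183.0
  green profile [ 82 185 242 250 239 234 234 234 233 233 234 237 241 240 203 138 125 183
 229 237 239 242 239 238 239 240 240 243 248 240 180 117 150 228 249 240
 234 233 234 233 232 233 236 241 248 228 134]
  blue [ 13  59  85  91  86  84  83  84  84  83  84  86  86  81  65  39  34  79
 153 221 251 254 248 245 245 246 248 252 253 242 138  31  31  77  91  87
  81  81  85  84  81  83  86  85  82  68  41]
```

View pics/b3.png

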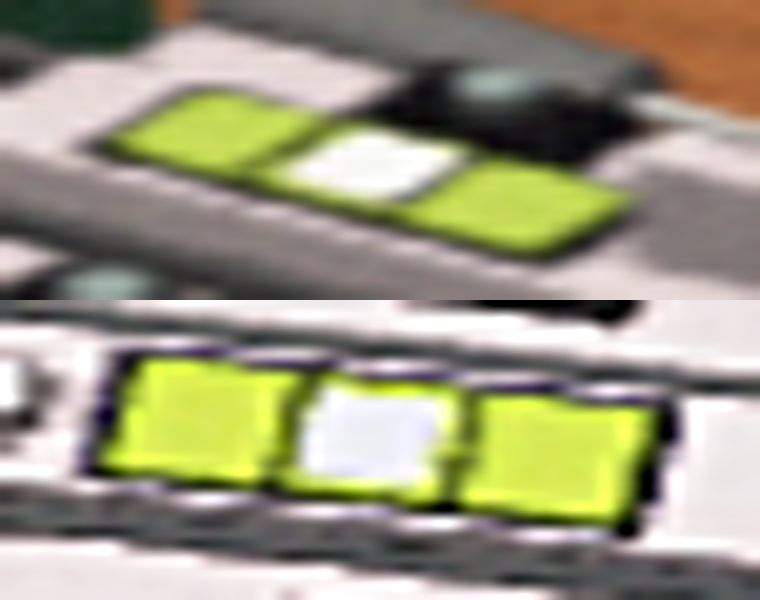

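Nearly: about 1 mm short on both views. One more small turn.

>>> jog_arm --deltas '[{"linear": [0, 0, 0.08], "turn": [0, 0, 0.04]}, {"linear": [0, 0, 0.08], "turn": [0, 0, 0.03]}, {"linear": [0, 0, 0.08], "turn": [0, 0, 0]}, {"linear": [0, 0, 0.08], "turn": [0, 0, 0]}, {"linear": [0, 0, 0.08], "turn": [0, 0, 0]}, {"linear": [0, 0, 0.08], "turn": [0, 0, 0]}, {"linear": [0, 0, 0.08], "turn": [0, 0, 0]}, {"linear": [0, 0, 0.08], "turn": [0, 0, 0]}, {"linear": [0, 0, 0.08], "turn": [0, 0, 0]}, {"linear": [0, 0, 0.08], "turn": [0, 0, 0]}, {"linear": [0, 0, 0.08], "turn": [0, 0, 0]}, {"linear": [0, 0, 0.08], "turn": [0, 0, 0]}]'

```text
clock: 18.3
ee_pos: [0.5402, -0.1671, 0.1752]
orientation: [0.006, 0.927, -0.375, 0.004]
contact_force: [-4.2, 0.2, 13.3]
gripper_width: 0.0118
```

>>> jog_arm --deltas '[{"linear": [0, 0, 0.08], "turn": [0, 0, 0]}, {"linear": [0, 0, 0.08], "turn": [0, 0, 0]}, {"linear": [0, 0, 0.08], "turn": [0, 0, 0]}]'

```text
clock: 18.6
ee_pos: [0.5402, -0.1671, 0.1752]
orientation: [0.006, 0.927, -0.375, 0.004]
contact_force: [-4.0, 0.4, 12.8]
gripper_width: 0.0111
```

```bash
python3 -c "
from h import *
look('b4')"
```

```text
18.6 [ 0.5402 -0.1671  0.1752] [-4.   0.4 12.8] [0.53 0.93 0.01] 0.011134191036236515
yaw -0.769 z [ 0.0021 -0.0139 -0.9999] q7 -0.587
scene vial cols 26 306 rows 15 125
  bubble centroid col 161.74614364649477 width(px, 68 expected) 71 vial mid 166.0
  green profile [150 183 207 216 219 220 220 219 219 218 219 217 199 166 143 156 197 232
 247 250 249 248 248 248 248 251 253 247 213 157 127 150 190 213 221 221
 220 219 218 217 218 220 221 221 212 184 135]
  blue [ 83  75  78  83  86  87  88  88  87  86  86  85  77  62  56  80 132 190
 231 247 248 244 242 244 246 248 250 241 204 143  86  64  69  80  87  89
  89  88  87  86  87  89  90  88  82  68  47]
top vial cols 43 323 rows 30 137
  bubble centroid col 183.21275814179165 width(px, 68 expected) 68 vial mid 183.0
  green profile [ 81 185 241 250 239 235 234 234 233 233 234 235 238 240 213 147 117 171
 230 245 244 241 238 238 238 239 241 244 243 224 171 122 153 227 247 238
 233 232 232 233 232 233 236 241 247 228 136]
  blue [ 15  58  84  90  87  85  85  85  83  82  83  84  85  82  64  35  46 117
 202 250 254 249 245 244 245 247 251 254 247 184  75  22  44  77  87  84
  83  81  81  81  81  83  86  87  83  67  41]
```

View pics/b4.png

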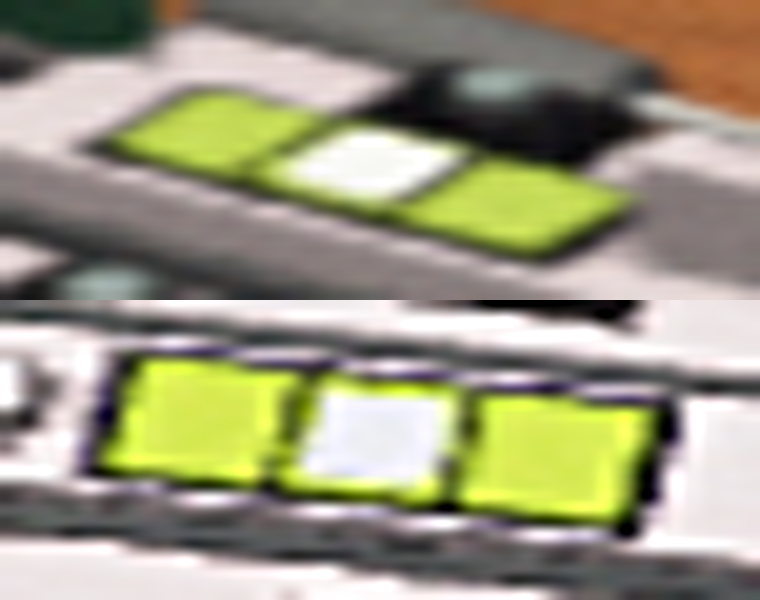

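View pics/b4s.png

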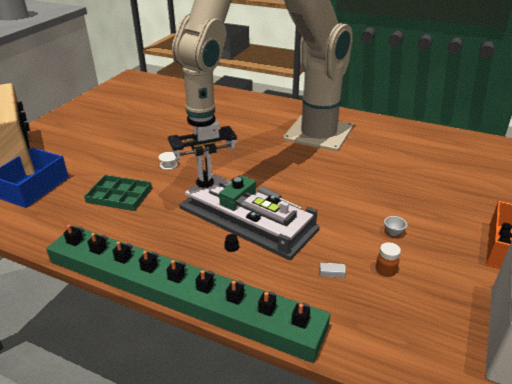

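View pics/b4t.png

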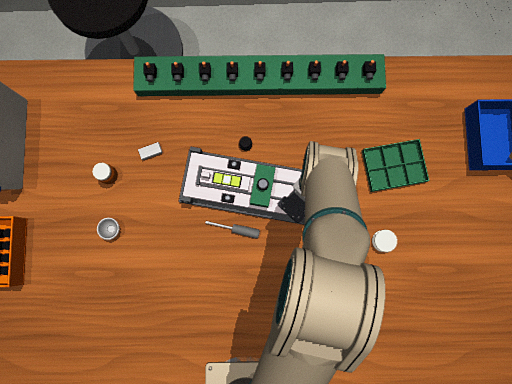

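The bubble sits between the lines in both views: about 0 mm off from above and about 0.5 mm in the oblique view. The bench looks unchanged. I'll check that the hold is steady, then hand in.

```bash
python3 -c "
from h import *
for i in range(12): capture('top')
look('b5')" | grep -v -e green -e blue; python3 -c "
from plant import *
print(finish_job())"
```

```text
19.3 [ 0.5402 -0.1671  0.1751] [-3.5  1.  13.3] [0.56 0.92 0.02] 0.011745812328963361
yaw -0.769 z [ 0.0021 -0.0139 -0.9999] q7 -0.587
scene vial cols 26 306 rows 16 126
  bubble centroid col 162.0664152933936 width(px, 68 expected) 71 vial mid 166.0
 247 250 250 249 248 248 249 251 253 247 212 156 125 150 191 215 221 221
 221 220 218 218 220 220 221 220 211 183 134]
 229 246 248 244 243 244 246 248 249 243 206 144  86  63  69  81  87  89
  90  90  88  88  89  88  88  87  83  69  48]
top vial cols 43 323 rows 30 137
  bubble centroid col 183.1673486745921 width(px, 68 expected) 69 vial mid 183.0
 231 246 243 240 239 239 238 238 240 244 243 226 173 123 153 226 248 238
 234 233 233 233 232 232 235 241 248 228 133]
 203 250 254 248 246 245 245 246 250 254 247 186  77  23  44  79  88  84
  84  84  82  82  82  82  84  87  82  65  38]
the job is handed in; nothing more can be done
None
```

The job is handed in with the knob still gripped and pressed down and the bubble centred between the lines, at about 19 s on the clock.

- **Level:** I slid it by its tab until it met the end stop. The tab moved only about 74 mm, because the level was already part-way along the groove, and the pictures show it against the stop.
- **Knob:** I pushed it down so the foot stands on its pad and turned it about 0.98 rad clockwise.
- **Last checks:** The push was steady at about 13 N for 0.7 s. The bubble is within 0.1 mm of centre from above and about 0.5 mm towards the hinge in the oblique view; the two views disagree by about that much. The other things on the bench look unmoved.
- **Force spikes:** My first push on the knob briefly reached about 43 N at the wrist, well above the 8–15 N wanted, before I eased it. That push went through the fingers holding the knob. Meeting the end stop also briefly gave about 20 N.

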